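Sort two tea canisters by weight

ROBOT

A 6-joint arm with a two-finger parallel gripper is mounted at the origin on a cart in front of the work surface, level with it; the furniture and walls round the work are solid. World frame = base frame: x ahead of the robot, y to its left, z up, the work surface at z = 0. Lengths are in m, angles in rad, forces in N, time in s.
With the tool pointing down it reaches from about 0.35 to 0.975 m from the base axis. Payload 4.9 kg.
Tool frame: the origin (TCP) lies midway between the tips of the shut fingers; the grasp point (between the pads) lies 19 mm behind it; x points along the fingers, z is the direction in which the jaws open and shut, and the axes are right-handed (so a half turn about x gives the same grasp; the last joint's range is limited). The gripper opens to 85 mm and grips with 20 to 120 N. Pads are 22 mm wide; open, the fingers measure 114 mm over their backs; the gripper's body (76 mm by 85 mm) begins 54 mm behind the grasp point. The pads swing forward as they close: fully open they stand 13 mm farther back than shut.
Start: joints at [-0.119, 0.053, 1.613, -0, 1.476, -0.119], TCP at [0.625, 0, 0.209] pointing down, gripper open.
Joint ranges: [-3.01, 3.01], [-1.01, 2.22], [0.06, 2.58], [-1.02, 4.17], [0.09, 2.62], [-3.14, 3.14]. Speed limits (rad/s): [2.57, 2.57, 3.14, 3.14, 3.14, 3.14].

INTERFACE

Orientations are given as a unit quaternion [w, x, y, z].
In Python, from plant import state, cams, workorder, nets gives the robot as it stands.
- The arm moves only by the tool play_rows, never from a script. Its argument "motion" is a list of rows, each a list of 3 entries, a list of its own where there are three numbers: the closure, from -1 (fully open) to 1 (shut), then the shift along the world's x, y, z in m, then the turn about the world's z in rad. A call has 1 to 5 rows; each row is the pose to reach, as a shift and turn from the pose commanded when the call began; what a row does not reach only later rows make up. A row lasts 1/10 s, in which the tool goes at most 50 mm and 8.59 degrees, less where a joint would pass 70% of its speed; a pose out of reach is approached as far as the arm can. A call with a gripper value outside its range is refused whole. The fingers move at their own pace and stop on an object; the grip force is fixed at half the most. Time passes only in rows, so rows that repeat a pose let the fingers close. It gives the time, the measured TCP pose, the force and the opening at its end, in the units of the state.
- state(): the state, without advancing time (a new reading comes with each control period).
- cams.grab_frame(name): name is "scene" or "side" or "wrist"; returns (picture, depth): 384x512x3 uint8, red, green, blue; 384x512 float32, m along the optical axis (not along the pixel's ray), 0 where there is no reading.
- cams.camera_info(name): a dict with "K" (3x3 intrinsics, pixels), "rvec" (rotation vector, rad) and "tvec" (3), from world to camera coordinates, as OpenCV has them. Camera axes: x right, y down, z forward; pixel columns grow to the right and rows downward; lengths in m; the calibration is good to about 2 mm. A picture is of the moment at which its call begins: read the wrist's pose just before it. camera_info takes no time and is no camera call; for the wrist camera it gives the pose at the moment of the call.
- workorder.job_done(): hands the job in, once; it reports no verdict.
Trained networks look in the newest picture that a camera, given by its name, has taken for a name from the list of things; names that differ only in an ending like _2 or _b are one class to them, and where a whole thing is asked for, a point or a joint stands for the part that bears it (a point fixed in the world has none). Each returns a list of dicts, best first, with "score" (0 to 1); they miss things now and then, are a little off and sometimes report something else, mostly with a low value. They report only what shows in the picture. A call takes as long as a camera call.
- nets.recognise(camera, target): "at" ([x, y, z] in m, in world coordinates, good to about 4 mm: the middle of the surface that is visible of it).
- nets.landmark_of(camera, target): "at" ([x, y, z] in m, in world coordinates, good to about 4 mm: a listed point, or the origin of a listed thing).
The state is a dict: "time": time; "joint_pos": joint angles; "joint_vel": joint speeds; "joint_efforts": joint torques, N m; "tool_pos": TCP position; "tool_rot": TCP orientation; "contact_force": force on the tool from outside, world axes, zero at the start; "ft_torque": the same for the moment, N m; "gripper_width": opening from 0.0 (shut) to 1.0 (fully open).
Only numpy, scipy, OpenCV 4.12 (cv2) and the standard library are available. Lean on these libraries where they do the work, as an engineer would, in place of code of your own. Each camera call takes 0.05 s, during which the arm holds its last target.

TASK

Two identical short canisters with wooden lids stand in the middle of the worktop; one holds a full refill cartridge and is clearly heavier, the other holds a spent one, and only lifting tells which. Stand the heavy canister on the round wooden board and the light one in the grey washing-up bowl, upright, and never tip either over.

Things in the scene. Friction and masses are not known exactly. Their poses are not given: they have to be found in the camera images.
- canister_a: one of two identical round off-white canisters, 102 mm in diameter, 130 mm high. The wooden lid is fixed on; its top is 113 mm above the underside and bears a central round knob 20 mm wide, from 113 to 130 mm: lift by this knob (the body is too wide). Origin: centre of the underside, z up. Total weight 0.63 to 0.77 kg or about 0.28 kg; which is the heavy one changes from start to start.
- canister_b: the other of the two identical canisters: same shape, size and origin; heavy if canister_a is light and light if that is heavy. The sealed cartridge inside may shift by a few mm. (A taller, 150 mm canister of the same kind at the back is a bystander.)
- board: round beech serving board lying flat, 260 mm in diameter, 18 mm thick, fixed. Origin: centre of its underside, so its top is 18 mm above the origin. It may lie to the left or to the right of the canisters. Place for the heavy canister.
- bowl: grey rectangular plastic washing-up bowl, open on top, fixed: rim 340 mm along its x, 280 mm along its y, 135 mm above the origin; flat inner floor 16 mm above the origin, about 200 by 200 mm round the centre, walls flaring outward. Origin: centre of its underside. It lies on the other side of the canisters from the board. Place for the light canister.

How it is judged:
By the outcome, as a careful person would: the job done as asked, in the order asked, and still so for the second after the job is handed in, with the robot touching nothing.
It also fails if it takes over 64 s, if anything falls off the work surface, if the arm or the gripper's body presses on something with over 40 N, if the wrist force passes 120 N, or if a joint passes its speed limit or range.

## Working session

There is one attempt and no reset: what is moved stays moved. The work goes in short steps, Python scripts to look and compute and a tool call to move; the robot and the scene stay as the last step left them, time stands still between calls to the robot, and variables do not carry over. Pictures are saved under pics/ and viewed, and the job is handed in when it is done.

Besides the shell and the picture viewer there is one more tool, called after "Call:" as name(argument=value, ...) on one line, values as JSON. play_rows: Moves the arm, as the interface text tells. Its arguments: {"type":"object","properties":{"motion":{"type":"array","items":{"type":"array"}}},"required":["motion"]}

```bash
mkdir -p pics; ls
python3 - <<'E'
from plant import state,cams,workorder,nets
import cv2
s=state();print(s['time'],s['tool_pos'],s['tool_rot'],s['contact_force'])
for c in ['scene','side']:
    p,d=cams.grab_frame(c); cv2.imwrite(f'pics/{c}0.png',p[:,:,::-1])
    for t in ['canister_a','board','bowl']:
        print(c,t,[(round(r['score'],2),[round(float(v),3) for v in r['at']]) for r in nets.landmark_of(c,t)])
print(state()['time'])
E
```

```text
pics
0.0 [6.24316633e-01 7.52162061e-05 2.08133573e-01] [7.06364194e-01 1.05698961e-04 7.07848576e-01 8.12382516e-05] [1.17808335 1.18380831 0.11280158]
scene canister_a [(0.85, [0.536, 0.072, 0.0])]
scene board [(0.86, [0.454, 0.374, -0.0])]
scene bowl []
side canister_a [(0.92, [0.452, -0.063, -0.002]), (0.6, [0.533, 0.069, -0.004])]
side board [(0.81, [0.45, 0.373, -0.001])]
side bowl [(0.9, [0.448, -0.348, 0.001])]
0.4
```

View pics/scene0.png

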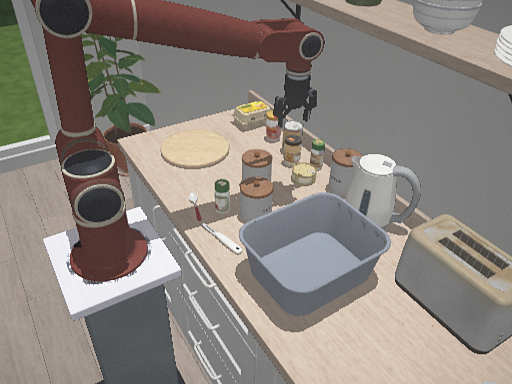

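View pics/side0.png

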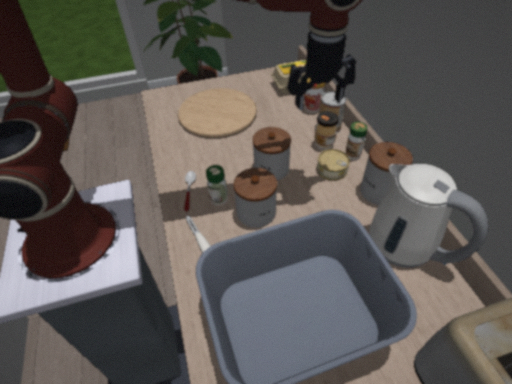

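The scene view shows the near canister at about (256,195), the far one at (257,165), the board at (195,148) and the bowl at (315,250). The nets agree with this. Next I refine the knob, board and bowl geometry from depth.

```bash
cat > h.py <<'E'
from plant import state,cams,workorder,nets
import cv2,numpy as np
def cloud(c,save=None):
    i=cams.camera_info(c); p,d=cams.grab_frame(c)
    if save: cv2.imwrite(f'pics/{save}.png',p[:,:,::-1])
    K=np.array(i['K']);R=cv2.Rodrigues(np.array(i['rvec'],float))[0];t=np.array(i['tvec']).ravel()
    v,u=np.mgrid[:384,:512]; P=np.stack([(u-K[0,2])/K[0,0]*d,(v-K[1,2])/K[1,1]*d,d],-1)
    W=(P-t)@R; W[d<=0]=np.nan
    return p,W
def st(): 
    s=state(); return s
E
python3 - <<'E'
from h import *
for c in ['scene','side']:
    p,W=cloud(c); W=W.reshape(-1,3); W=W[~np.isnan(W[:,0])]
    for n in [(.452,-.063),(.535,.071)]:
        r=np.hypot(W[:,0]-n[0],W[:,1]-n[1])
        k=W[(r<.03)&(W[:,2]>.12)&(W[:,2]<.14)]; l=W[(r<.065)&(W[:,2]>.105)&(W[:,2]<.117)]
        print(c,'knob',len(k),k.mean(0).round(4),k.min(0).round(3),k.max(0).round(3),'lid',len(l),l.min(0).round(3),l.max(0).round(3),cv2.minEnclosingCircle(l[:,:2].astype(np.float32)))
    b=W[(abs(W[:,0]-.45)<.25)&(abs(W[:,1]+.35)<.25)]
    rim=b[(b[:,2]>.125)&(b[:,2]<.14)&(np.abs(b[:,0]-.45)<.19)&(np.abs(b[:,1]+.35)<.19)]
    print('rim',cv2.minAreaRect(rim[:,:2].astype(np.float32)))
    fl=b[(b[:,2]>.008)&(b[:,2]<.024)&(np.abs(b[:,0]-.45)<.14)&(np.abs(b[:,1]+.35)<.14)]
    print('floor',cv2.minAreaRect(fl[:,:2].astype(np.float32)))
    bd=W[(np.hypot(W[:,0]-.452,W[:,1]-.374)<.16)&(W[:,2]>.013)&(W[:,2]<.025)]
    print('board',cv2.minEnclosingCircle(bd[:,:2].astype(np.float32)),bd[:,:2].mean(0))
    tall=W[(W[:,0]>.3)&(W[:,0]<.75)&(W[:,1]>-.6)&(W[:,1]<-.15)&(W[:,2]>.14)]
    print('tall',tall.min(0) if len(tall) else 0,tall.max(0) if len(tall) else 0)
    tb=W[(W[:,0]>.3)&(W[:,0]<.75)&(W[:,1]>.05)&(W[:,1]<.5)&(W[:,2]>.03)&(W[:,2]<.2)]
    for q in np.unique((tb/.05).round()*.05,axis=0)[:0]: print(q)
E
```

```text
scene knob 24 [ 0.4488 -0.0653  0.1282] [ 0.44  -0.073  0.12 ] [ 0.458 -0.044  0.132] lid 512 [ 0.399 -0.115  0.105] [ 0.502 -0.013  0.117] ((0.450656920671463, -0.06379755586385727), 0.05337534472346306)
scene knob 22 [0.5358 0.0707 0.1266] [0.528 0.063 0.12 ] [0.544 0.084 0.132] lid 381 [0.486 0.019 0.105] [0.587 0.123 0.117] ((0.5345838069915771, 0.07190954685211182), 0.05324083939194679)
rim ((0.448056161403656, -0.37454646825790405), (0.3441092073917389, 0.33353832364082336), 0.8948609232902527)
floor ((0.4495757818222046, -0.34891533851623535), (0.2842121124267578, 0.2332960069179535), 1.847751498222351)
board ((0.45033377408981323, 0.37555181980133057), 0.13564682006835938) [0.44481702 0.36382021]
tall [ 0.30019289 -0.59994194  0.14001887] [ 0.74999909 -0.15021466  0.70121678]
side knob 51 [ 0.4506 -0.0678  0.1268] [ 0.442 -0.076  0.122] [ 0.46  -0.057  0.131] lid 1103 [ 0.401 -0.118  0.105] [ 0.501 -0.016  0.117] ((0.45175379514694214, -0.066960908472538), 0.05172289162874222)
side knob 35 [0.5376 0.0679 0.1266] [0.529 0.059 0.12 ] [0.548 0.076 0.13 ] lid 786 [0.488 0.019 0.105] [0.589 0.119 0.117] ((0.5378521680831909, 0.06905728578567505), 0.05150730907917023)
rim ((0.453236848115921, -0.3780701756477356), (0.349378377199173, 0.33383655548095703), 1.9235881567001343)
floor ((0.44935983419418335, -0.3515758514404297), (0.2823221981525421, 0.22742071747779846), 1.632581114768982)
board ((0.45395129919052124, 0.37150663137435913), 0.13091245293617249) [0.45064162 0.36146859]
tall [ 0.61009851 -0.59464554  0.14003303] [ 0.74998477 -0.18521079  0.21462325]
```

Call:
play_rows(motion=[[-1,[-0.045,-0.017,0.02],0],[-1,[-0.09,-0.034,0.02],0],[-1,[-0.135,-0.05,0.02],0],[-1,[-0.173,-0.066,0.02],0],[-1,[-0.173,-0.066,0.02],0]])

```text
time: 1.0
tool_pos: [0.4489, -0.0669, 0.2291]
tool_rot: [0.707, 0.001, 0.707, -0.001]
contact_force: [0.2, -1.0, 0.1]
gripper_width: 0.999
```

Run:
```python
from h import *
s=state();print(s['time'],s['tool_pos'],s['tool_rot'],s['contact_force'])
p,W=cloud('wrist','w0')
k=W[(W[...,2]>.121)&(W[...,2]<.135)&(np.hypot(W[...,0]-.451,W[...,1]+.066)<.03)]
print(len(k),k.mean(0),k.min(0),k.max(0))
k=W[(W[...,2]>.107)&(W[...,2]<.117)&(np.hypot(W[...,0]-.451,W[...,1]+.066)<.07)]
print(len(k),k.min(0),k.max(0),cv2.minEnclosingCircle(k[:,:2].astype(np.float32)))
```

```text
1.0 [ 0.44887813 -0.06692546  0.22909539] [ 7.07055622e-01  6.83653074e-04  7.07156463e-01 -1.27108161e-03] [ 0.2332934  -1.0476261   0.10176631]
300 [ 0.45176344 -0.06407227  0.12680977] [ 0.44200782 -0.07383507  0.12238252] [ 0.46075885 -0.05525603  0.13076023]
7021 [ 0.40119421 -0.11576876  0.10708409] [ 0.50203953 -0.01456441  0.11566977] ((0.45179569721221924, -0.0650980994105339), 0.050932347774505615)
```

View pics/w0.png

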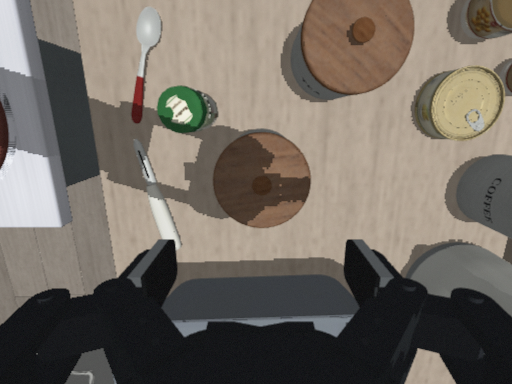

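The wrist view shows the near canister's knob at (262,186), with free space round it and the jaws straddling along x. Going down onto it.

Call:
play_rows(motion=[[-1,[0.002,0.002,-0.035],0],[-1,[0.002,0.002,-0.07],0],[-1,[0.002,0.002,-0.095],0],[-1,[0.002,0.002,-0.112],0],[-1,[0.002,0.002,-0.112],0]])

```text
time: 1.55
tool_pos: [0.4527, -0.063, 0.1144]
tool_rot: [0.705, 0.0, 0.709, 0.001]
contact_force: [-0.1, -0.6, -0.0]
gripper_width: 1.001
```

Call:
play_rows(motion=[[1,[0,0,0],0],[1,[0,0,0],0],[1,[0,0,0],0],[1,[0,0,0],0],[1,[0,0,0],0]])

```text
time: 2.05
tool_pos: [0.4544, -0.0641, 0.1181]
tool_rot: [0.708, -0.0, 0.707, -0.0]
contact_force: [-0.6, -0.6, -0.4]
gripper_width: 0.147
```

Run:
```python
from h import *
s=state();print(s['time'],s['tool_pos'],s['contact_force'],s['gripper_width'])
p,W=cloud('side','s1')
cv2.imwrite('pics/s1c.png',cv2.resize(p[90:290,150:410,::-1],None,fx=3,fy=3))
```

```text
2.05 [ 0.45435488 -0.06411879  0.11806824] [-0.64516799 -0.56312674 -0.37553189] 0.14675965217979467
```

View pics/s1c.png

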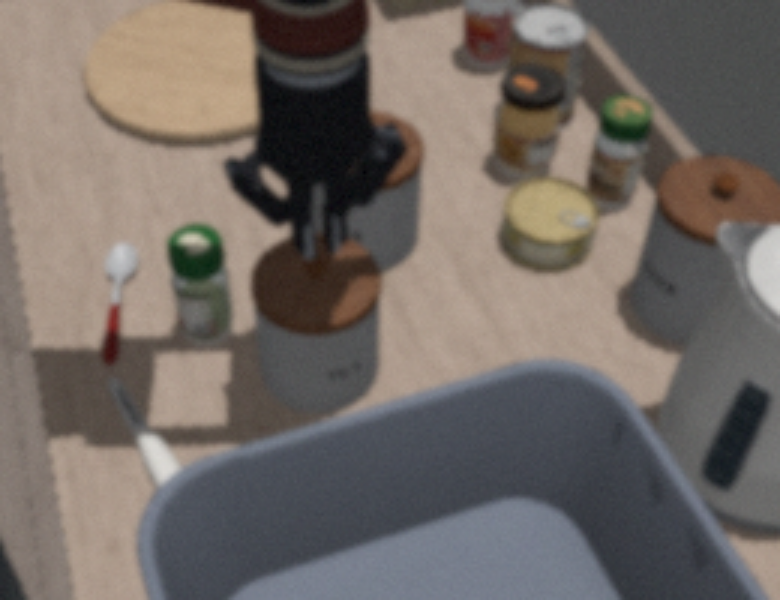

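Call:
play_rows(motion=[[1,[0,0,0],0],[1,[0,0,0],0],[1,[0,0,0],0]])

```text
time: 2.4
tool_pos: [0.4539, -0.064, 0.1174]
tool_rot: [0.707, 0.0, 0.707, -0.0]
contact_force: [0.6, 1.2, 0.0]
gripper_width: 0.001
```

The fingers shut completely, so the knob was missed or squeezed out. Looking again.

Run:
```python
from h import *
p,W=cloud('side'); a=cv2.resize(p[120:240,200:320,::-1],(600,600),interpolation=cv2.INTER_CUBIC)
cv2.imwrite('pics/s2c.png',a)
w=W.reshape(-1,3); r=np.hypot(w[:,0]-.4515,w[:,1]+.065)
l=w[(r<.075)&(w[:,2]>.107)&(w[:,2]<.117)];print(cv2.minEnclosingCircle(l[:,:2].astype(np.float32)),l.mean(0))
p,W=cloud('wrist','w2')
w=W.reshape(-1,3)
print(state()['tool_pos'],state()['tool_rot'])
k=w[(w[:,2]>.10)&(w[:,2]<.14)&(np.hypot(w[:,0]-.451,w[:,1]+.066)<.06)]
print(len(k),cv2.minEnclosingCircle(k[:,:2].astype(np.float32)))
```

```text
((0.4506283104419708, -0.06629074364900589), 0.05163802206516266) [ 0.44841423 -0.07434809  0.11273547]
[ 0.45393374 -0.06399735  0.11736993] [7.07068628e-01 2.09699448e-05 7.07144932e-01 8.01072413e-06]
13896 ((0.4516611695289612, -0.06506473571062088), 0.05101204290986061)
```

View pics/s2c.png

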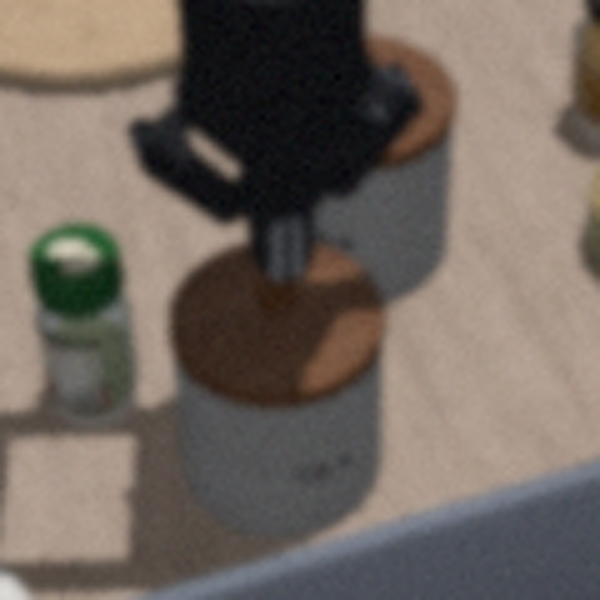

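View pics/w2.png

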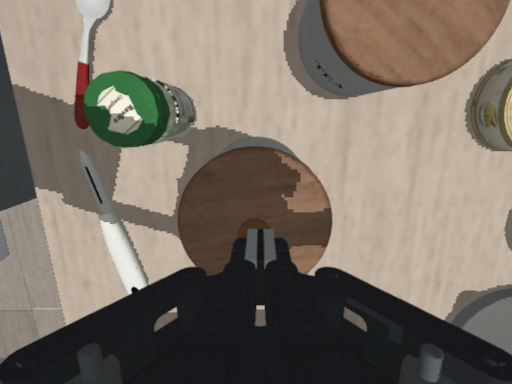

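Run:
```python
from h import *
for c in ['side','scene','wrist']:
    i=cams.camera_info(c);p,W=cloud(c)
    T=np.array(state()['tool_pos'])
    def pr(x): return cv2.projectPoints(np.array([x],float),np.array(i['rvec'],float),np.array(i['tvec'],float),np.array(i['K']),None)[0].ravel().round(1)
    print(c,'tcp',pr(T),'tcp+13mm',pr(T+[0,0,.013]),'knobtop',pr([.4515,-.065,.13]),'knobbase',pr([.4515,-.065,.113]))
    u,v=pr(T+[0,0,.006]).astype(int)
    if 0<=u<512 and 0<=v<384:
        for vv in range(v-14,v+10,2):
            print(vv,[tuple((W[vv,uu]*1000).round()) if vv<384 else None for uu in range(u-4,u+6,3)], p[min(vv,383),u])
```

```text
side tcp [256.  179.4] tcp+13mm [255.9 175.4] knobtop [255.  176.1] knobbase [255.2 181.2]
163 [(np.float64(442.0), np.float64(-71.0), np.float64(179.0)), (np.float64(446.0), np.float64(-80.0), np.float64(187.0)), (np.float64(455.0), np.float64(-73.0), np.float64(178.0)), (np.float64(461.0), np.float64(-75.0), np.float64(178.0))] [30 29 32]
165 [(np.float64(442.0), np.float64(-72.0), np.float64(175.0)), (np.float64(448.0), np.float64(-72.0), np.float64(173.0)), (np.float64(454.0), np.float64(-76.0), np.float64(174.0)), (np.float64(460.0), np.float64(-78.0), np.float64(175.0))] [59 63 66]
167 [(np.float64(441.0), np.float64(-73.0), np.float64(170.0)), (np.float64(448.0), np.float64(-73.0), np.float64(167.0)), (np.float64(454.0), np.float64(-77.0), np.float64(169.0)), (np.float64(461.0), np.float64(-77.0), np.float64(167.0))] [66 67 72]
169 [(np.float64(441.0), np.float64(-73.0), np.float64(163.0)), (np.float64(448.0), np.float64(-71.0), np.float64(159.0)), (np.float64(454.0), np.float64(-76.0), np.float64(163.0)), (np.float64(460.0), np.float64(-76.0), np.float64(161.0))] [66 68 73]
1
[... 7559 characters left out ...]
153.0)), (np.float64(453.0), np.float64(-54.0), np.float64(152.0)), (np.float64(455.0), np.float64(-54.0), np.float64(152.0)), (np.float64(456.0), np.float64(-54.0), np.float64(152.0))] [18 17 19]
237 [(np.float64(452.0), np.float64(-54.0), np.float64(153.0)), (np.float64(454.0), np.float64(-53.0), np.float64(155.0)), (np.float64(455.0), np.float64(-54.0), np.float64(154.0)), (np.float64(456.0), np.float64(-54.0), np.float64(155.0))] [20 18 19]
239 [(np.float64(452.0), np.float64(-54.0), np.float64(157.0)), (np.float64(454.0), np.float64(-53.0), np.float64(158.0)), (np.float64(455.0), np.float64(-54.0), np.float64(157.0)), (np.float64(456.0), np.float64(-53.0), np.float64(157.0))] [20 21 20]
```

All three cameras put the shut fingertips at z≈0.143, while the reported TCP is 0.117. The tool is about 25 mm shorter than reported, so the fingers shut above the knob, which is untouched. I'll reopen and go 25 mm lower, watching the force.

Call:
play_rows(motion=[[-1,[0,0,0.01],0],[-1,[-0.002,-0.001,0.01],0],[-1,[-0.002,-0.001,0.01],0],[-1,[-0.002,-0.001,0.01],0],[-1,[-0.002,-0.001,0.01],0]])

```text
time: 3.15
tool_pos: [0.4518, -0.065, 0.1272]
tool_rot: [0.707, 0.0, 0.707, 0.0]
contact_force: [0.3, 0.9, -0.5]
gripper_width: 0.849
```

Call:
play_rows(motion=[[-1,[0,0,0],0],[-1,[0,0,0],0],[-1,[0,0,-0.01],0],[-1,[0,0,-0.02],0],[-1,[0,0,-0.02],0]])

```text
time: 3.65
tool_pos: [0.4503, -0.0645, 0.1048]
tool_rot: [0.706, 0.0, 0.709, 0.0]
contact_force: [-0.3, -0.3, 0.3]
gripper_width: 0.997
```

Run:
```python
from h import *
s=state();print(s['time'],s['tool_pos'],s['contact_force'],s['gripper_width'])
p,W=cloud('wrist','w3');p,W=cloud('side'); a=cv2.resize(p[120:240,200:320,::-1],(600,600),interpolation=cv2.INTER_CUBIC)
cv2.imwrite('pics/s3c.png',a)
```

```text
3.65 [ 0.45028135 -0.06445992  0.10475131] [-0.3428707  -0.3266688   0.29479998] 0.9968986680293646
```

View pics/w3.png

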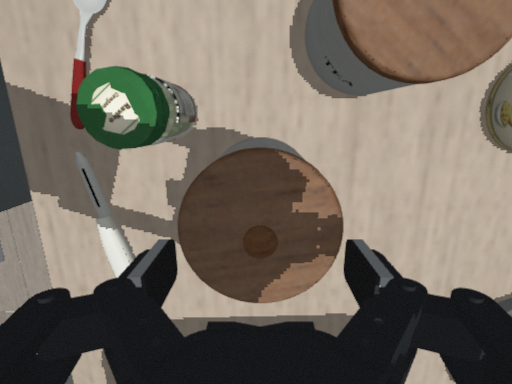

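View pics/s3c.png

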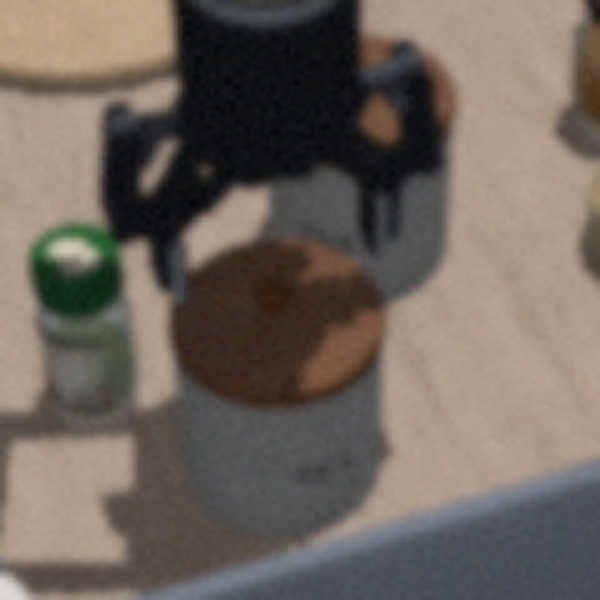

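The wrist view shows the knob at (261,241), midway between the fingertips at x≈176 and 345. Going down a further 14 mm and closing.

Call:
play_rows(motion=[[-1,[0,0,-0.007],0],[-1,[0,0,-0.014],0],[-1,[0,0,-0.014],0],[0,[0,0,-0.014],0],[0.3,[0,0,-0.014],0]])

```text
time: 4.25
tool_pos: [0.4522, -0.0651, 0.0936]
tool_rot: [0.707, -0.0, 0.707, -0.0]
contact_force: [0.5, 0.8, -0.1]
gripper_width: 0.69
```

Call:
play_rows(motion=[[1,[0,0,0],0],[1,[0,0,0],0],[1,[0,0,0],0],[1,[0,0,0],0],[1,[0,0,0],0]])

```text
time: 4.75
tool_pos: [0.4519, -0.0651, 0.0939]
tool_rot: [0.707, -0.0, 0.707, -0.0]
contact_force: [-3.4, -0.8, 5.4]
gripper_width: 0.171
```

Call:
play_rows(motion=[[1,[0,0,0],0],[1,[0,0,0],0],[1,[0,0,0],0]])

```text
time: 5.05
tool_pos: [0.452, -0.0651, 0.0939]
tool_rot: [0.707, -0.0, 0.707, -0.0]
contact_force: [-3.4, 0.3, 5.2]
gripper_width: 0.174
```

Call:
play_rows(motion=[[1,[0,0,0.006],0],[1,[0,0,0.013],0],[1,[0,0,0.02],0],[1,[0,0,0.02],0],[1,[0,0,0.02],0]])

```text
time: 5.55
tool_pos: [0.4521, -0.065, 0.1134]
tool_rot: [0.707, -0.0, 0.707, -0.0]
contact_force: [0.0, -0.0, -5.3]
gripper_width: 0.174
```

Run:
```python
from h import *
F=[]
s=state();print(s['time'],s['tool_pos'],s['gripper_width'],s['ft_torque'])
F.append(s['contact_force'])
p,W=cloud('side'); a=cv2.resize(p[100:250,190:340,::-1],(600,600),interpolation=cv2.INTER_CUBIC)
cv2.imwrite('pics/s4c.png',a)
F.append(state()['contact_force']);cams.grab_frame('scene');F.append(state()['contact_force'])
print(np.array(F).round(2))
```

```text
5.55 [ 0.45205049 -0.06500061  0.11342875] 0.17365273004334145 [-0.03292562 -0.00452709 -0.00491286]
[[ 0.03 -0.01 -5.35]
 [ 0.83 -0.47 -5.86]
 [-0.27  1.   -6.26]]
```

View pics/s4c.png

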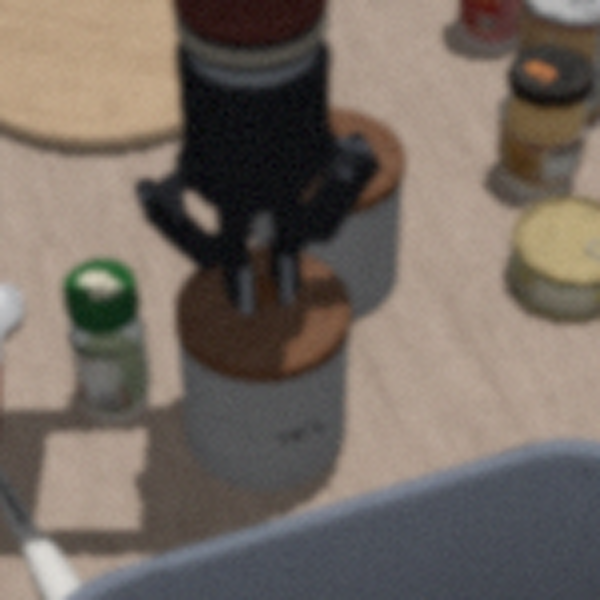

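The canister is clear of the table and level. It reads about 6 N, so this is the heavy one and goes on the board. Lifting high enough to clear everything, then carrying.

Call:
play_rows(motion=[[1,[0,0,0.02],0],[1,[0,0,0.055],0],[1,[0,0,0.09],0],[1,[0,0,0.12],0],[1,[0,0,0.135],0]])

```text
time: 6.15
tool_pos: [0.4531, -0.0653, 0.2516]
tool_rot: [0.709, -0.0, 0.706, -0.0]
contact_force: [-0.3, -0.1, -6.1]
gripper_width: 0.18
```

Call:
play_rows(motion=[[1,[0,0.015,0.01],0],[1,[0,0.04,0.01],0],[1,[0,0.07,0.01],0],[1,[0,0.105,0.01],0],[1,[0,0.14,0.01],0]])

```text
time: 6.65
tool_pos: [0.4513, 0.076, 0.2569]
tool_rot: [0.706, 0.0, 0.708, -0.0]
contact_force: [-0.9, -0.4, -6.4]
gripper_width: 0.179
```

Call:
play_rows(motion=[[1,[0,0.035,0],0],[1,[0,0.07,0],0],[1,[0,0.105,0],0],[1,[0,0.14,0],0],[1,[0,0.175,0],0]])

```text
time: 7.15
tool_pos: [0.4512, 0.2513, 0.2567]
tool_rot: [0.706, -0.0, 0.708, -0.0]
contact_force: [0.2, -0.3, -6.0]
gripper_width: 0.175
```

Call:
play_rows(motion=[[1,[0,0.035,0],0],[1,[0,0.07,0],0],[1,[0,0.098,0],0],[1,[0,0.115,0],0],[1,[0,0.123,0],0]])

```text
time: 7.65
tool_pos: [0.4514, 0.3739, 0.2569]
tool_rot: [0.706, -0.001, 0.708, -0.0]
contact_force: [0.0, -0.6, -5.7]
gripper_width: 0.175
```

Call:
play_rows(motion=[[1,[0,0,0],0],[1,[0,0,0],0],[1,[0,0,0],0]])

```text
time: 7.95
tool_pos: [0.4523, 0.3718, 0.2584]
tool_rot: [0.707, 0.0, 0.707, -0.001]
contact_force: [-0.1, 0.2, -5.7]
gripper_width: 0.17
```

Run:
```python
from h import *
s=state();print(s['time'],s['tool_pos'],s['gripper_width'],s['contact_force'],s['ft_torque'])
p,W=cloud('scene'); a=cv2.resize(p[40:240,100:360,::-1],None,fx=3,fy=3,interpolation=cv2.INTER_CUBIC)
cv2.imwrite('pics/s5c.png',a)
```

```text
7.95 [0.45226075 0.37184034 0.25843683] 0.17046506764516225 [-0.10996366  0.20806869 -5.68257116] [-0.01343887 -0.00561395 -0.03063452]
```

View pics/s5c.png

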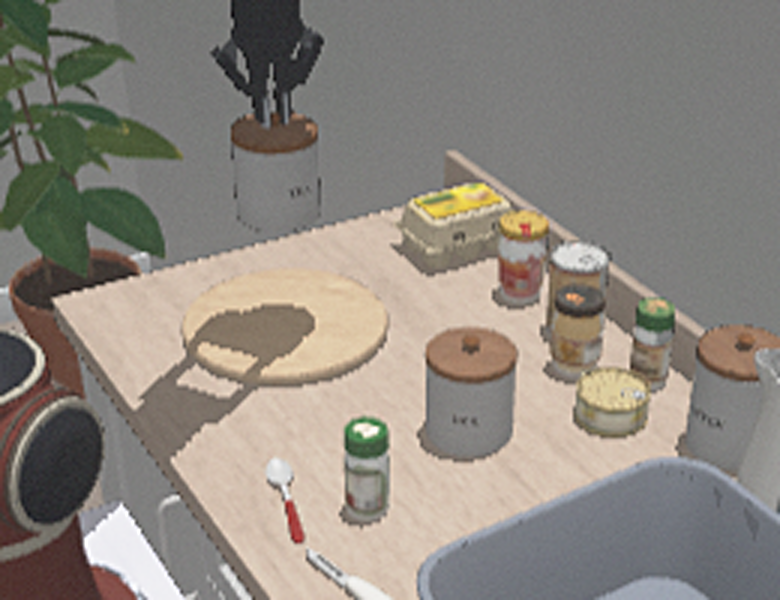

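The canister hangs upright over the board, its body at about (277,180) in the crop. Lowering.

Call:
play_rows(motion=[[1,[0,0.001,-0.02],0],[1,[0,0.001,-0.05],0],[1,[0,0.001,-0.085],0],[1,[0,0.001,-0.11],0],[1,[0,0.001,-0.13],0]])

```text
time: 8.5
tool_pos: [0.4514, 0.3727, 0.1263]
tool_rot: [0.706, -0.0, 0.708, -0.001]
contact_force: [-0.1, 0.0, -6.1]
gripper_width: 0.18
```

Call:
play_rows(motion=[[1,[0,0,-0.004],0],[1,[0,0,-0.008],0],[1,[0,0,-0.011],0],[1,[0,0,-0.013],0],[1,[0,0,-0.013],0]])

```text
time: 9.0
tool_pos: [0.4524, 0.3742, 0.1163]
tool_rot: [0.707, 0.0, 0.707, 0.0]
contact_force: [-0.1, -0.5, -6.1]
gripper_width: 0.177
```

Call:
play_rows(motion=[[1,[0,0,-0.001],0],[1,[0,0,-0.002],0],[1,[0,0,-0.003],0],[1,[0,0,-0.003],0]])

```text
time: 9.4
tool_pos: [0.4519, 0.3739, 0.1122]
tool_rot: [0.707, -0.0, 0.707, -0.0]
contact_force: [0.1, -0.3, -6.5]
gripper_width: 0.173
```

Call:
play_rows(motion=[[1,[0,0,-0.001],0],[1,[0,0,-0.002],0],[1,[0,0,-0.002],0]])

```text
time: 9.7
tool_pos: [0.4525, 0.3746, 0.1121]
tool_rot: [0.708, 0.0, 0.707, 0.0]
contact_force: [-4.4, -0.9, 3.0]
gripper_width: 0.177
```

Contact: the force went from -6 N to +3 N. Releasing.

Call:
play_rows(motion=[[0.5,[0,0,0],0],[0,[0,0,0],0],[-0.5,[0,0,0],0],[-1,[0,0,0],0],[-1,[0,0,0],0]])

```text
time: 10.2
tool_pos: [0.4522, 0.3741, 0.1106]
tool_rot: [0.707, 0.0, 0.707, 0.0]
contact_force: [0.1, -0.5, 0.6]
gripper_width: 0.911
```

Call:
play_rows(motion=[[-1,[0,0,0],0],[-1,[0,0,0.02],0],[-1,[0,0,0.06],0],[-1,[0,0,0.1],0],[-1,[0,0,0.12],0]])

```text
time: 10.7
tool_pos: [0.4534, 0.3749, 0.2351]
tool_rot: [0.709, 0.001, 0.705, 0.001]
contact_force: [-0.6, -0.1, -0.1]
gripper_width: 1.0
```

Run:
```python
from h import *
s=state();print(s['time'],s['tool_pos'],s['gripper_width'],s['contact_force'])
p,W=cloud('scene'); a=cv2.resize(p[40:240,100:360,::-1],None,fx=3,fy=3,interpolation=cv2.INTER_CUBIC)
cv2.imwrite('pics/s6c.png',a)
def lid(c):
    w=W.reshape(-1,3); l=w[(np.hypot(w[:,0]-c[0],w[:,1]-c[1])<.07)&(abs(w[:,2]-c[2])<.006)]
    return cv2.minEnclosingCircle(l[:,:2].astype(np.float32)),l[:,2].mean()
print(lid((.452,.373,.131)))
p,W=cloud('side'); print(lid((.452,.373,.131)),lid((.537,.07,.113)))
```

```text
10.7 [0.45339937 0.37487017 0.23509785] 1.000179662306971 [-0.57513788 -0.09195855 -0.08511717]
(((0.44835352897644043, 0.3724853992462158), 0.052843157202005386), np.float64(0.13204404740435272))
(((0.45392268896102905, 0.37108102440834045), 0.052849967032670975), np.float64(0.13076902377535077)) (((0.5384514331817627, 0.0692666545510292), 0.05171937495470047), np.float64(0.11282742218173851))
```

View pics/s6c.png

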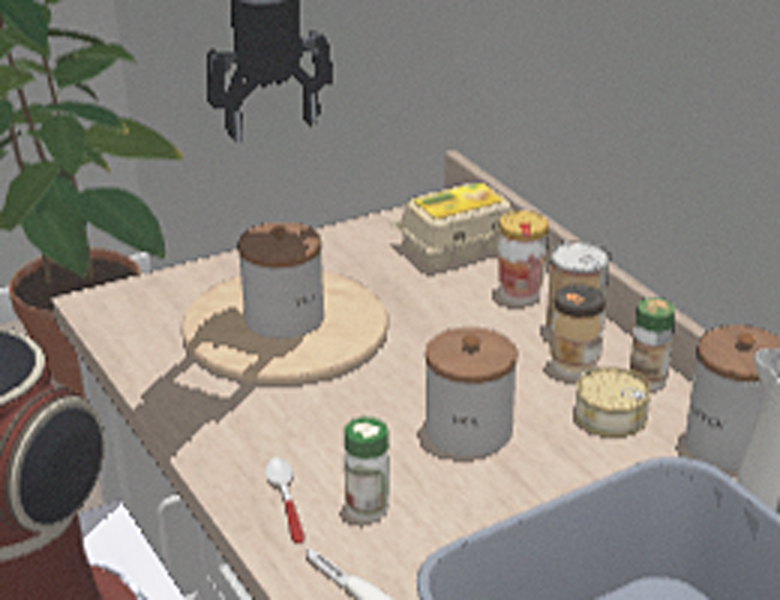

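The heavy canister stands upright, centred on the board. Now to the other one.

Call:
play_rows(motion=[[-1,[0.01,-0.035,0],0],[-1,[0.021,-0.075,0],0],[-1,[0.033,-0.12,0],0],[-1,[0.045,-0.16,0],0],[-1,[0.056,-0.2,0],0]])

```text
time: 11.3
tool_pos: [0.5075, 0.1722, 0.2284]
tool_rot: [0.706, -0.0, 0.708, -0.0]
contact_force: [1.0, 0.6, 0.2]
gripper_width: 1.0
```

Call:
play_rows(motion=[[-1,[0.012,-0.045,0],0],[-1,[0.022,-0.08,0],0],[-1,[0.03,-0.105,0],0],[-1,[0.03,-0.105,0],0],[-1,[0.03,-0.105,0],0]])

```text
time: 11.8
tool_pos: [0.5373, 0.0688, 0.2288]
tool_rot: [0.706, 0.001, 0.708, -0.0]
contact_force: [0.6, 0.1, -0.6]
gripper_width: 0.998
```

Run:
```python
from h import *
s=state();print(s['time'],s['tool_pos'],s['tool_rot'],s['contact_force'])
p,W=cloud('wrist','w5'); c=(.5375,.07)
k=W[(W[...,2]>.121)&(W[...,2]<.135)&(np.hypot(W[...,0]-c[0],W[...,1]-c[1])<.03)]
print(len(k),k.mean(0),k.min(0),k.max(0))
k=W[(W[...,2]>.107)&(W[...,2]<.117)&(np.hypot(W[...,0]-c[0],W[...,1]-c[1])<.07)]
print(cv2.minEnclosingCircle(k[:,:2].astype(np.float32)))
```

```text
11.8 [0.53734799 0.06879195 0.22876187] [ 7.06206922e-01  6.18756278e-04  7.08005176e-01 -2.66726508e-04] [ 0.62970308  0.13081685 -0.61145416]
307 [0.53882362 0.0726034  0.12677697] [0.5292878  0.06210819 0.12264331] [0.54800706 0.08133925 0.1307694 ]
((0.5388110280036926, 0.07171224802732468), 0.050958383828401566)
```

View pics/w5.png

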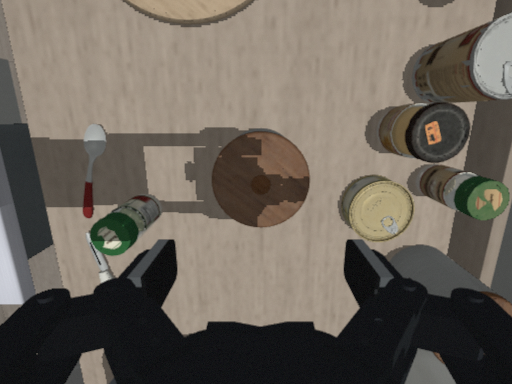

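The wrist view shows the knob at (261,184), with nothing tall beside the fingers.

Call:
play_rows(motion=[[-1,[0.001,0.002,-0.035],0],[-1,[0.001,0.002,-0.07],0],[-1,[0.001,0.002,-0.1],0],[-1,[0.001,0.002,-0.12],0],[-1,[0.001,0.002,-0.136],0]])

```text
time: 12.35
tool_pos: [0.5375, 0.0724, 0.0921]
tool_rot: [0.706, -0.001, 0.708, 0.001]
contact_force: [-0.9, -0.2, 0.9]
gripper_width: 1.001
```

Call:
play_rows(motion=[[-1,[0,0,0],0],[0,[0,0,0],0],[0.3,[0,0,0],0],[1,[0,0,0],0],[1,[0,0,0],0]])

```text
time: 12.85
tool_pos: [0.5397, 0.071, 0.0956]
tool_rot: [0.708, 0.0, 0.706, -0.0]
contact_force: [0.3, -0.3, -0.2]
gripper_width: 0.329
```

Call:
play_rows(motion=[[1,[0,0,0],0],[1,[0,0,0],0],[1,[0,0,0],0],[1,[0,0,0],0],[1,[0,0,0],0]])

```text
time: 13.35
tool_pos: [0.5393, 0.071, 0.0955]
tool_rot: [0.707, 0.0, 0.707, -0.0]
contact_force: [-3.4, 0.4, 5.6]
gripper_width: 0.176
```

Call:
play_rows(motion=[[1,[0,0,0.006],0],[1,[0,0,0.013],0],[1,[0,0,0.02],0],[1,[0,0,0.02],0],[1,[0,0,0.02],0]])

```text
time: 13.85
tool_pos: [0.5391, 0.071, 0.1146]
tool_rot: [0.707, 0.0, 0.707, 0.0]
contact_force: [-0.2, 0.5, -3.3]
gripper_width: 0.174
```

Call:
play_rows(motion=[[1,[0,0,0],0],[1,[0,0,0],0]])

```text
time: 14.05
tool_pos: [0.5387, 0.071, 0.1139]
tool_rot: [0.707, 0.0, 0.707, -0.0]
contact_force: [0.2, 0.0, -3.6]
gripper_width: 0.177
```

Run:
```python
from h import *
s=state();print(s['time'],s['tool_pos'],s['gripper_width'],s['contact_force'])
p,W=cloud('side'); a=cv2.resize(p[80:230,190:340,::-1],(600,600),interpolation=cv2.INTER_CUBIC)
cv2.imwrite('pics/s7c.png',a);print(state()['contact_force'])
```

```text
14.05 [0.53865041 0.07098253 0.1139069 ] 0.1768639778281175 [ 0.19351432  0.01029938 -3.64140854]
[ 0.5643897  -0.82030894 -2.82166398]
```

View pics/s7c.png

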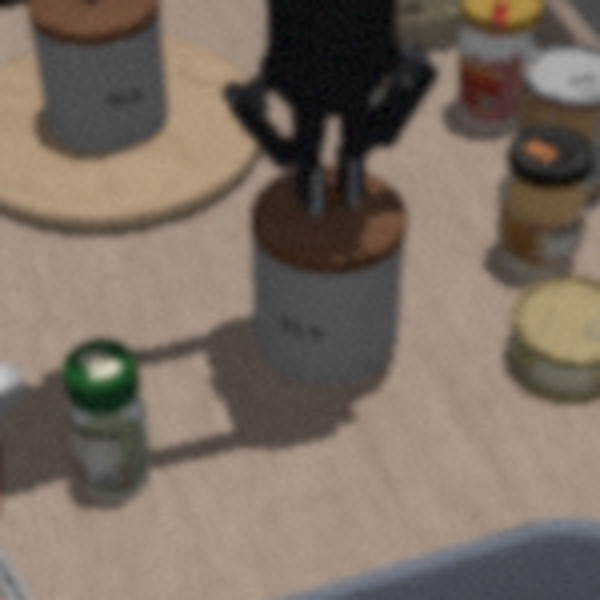

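It hangs clear and level at about 3.2 N against 6 N before, so the light one is confirmed for the bowl. Lifting above the rim and carrying over.

Call:
play_rows(motion=[[1,[0,0,0.02],0],[1,[0,0,0.055],0],[1,[0,0,0.09],0],[1,[0,0,0.125],0],[1,[0,0,0.155],0]])

```text
time: 14.6
tool_pos: [0.5391, 0.071, 0.2713]
tool_rot: [0.708, -0.0, 0.707, 0.0]
contact_force: [-0.1, 0.9, -2.9]
gripper_width: 0.177
```

Call:
play_rows(motion=[[1,[-0.004,-0.015,0.01],0],[1,[-0.01,-0.04,0.015],0],[1,[-0.015,-0.07,0.015],0],[1,[-0.022,-0.105,0.015],0],[1,[-0.03,-0.14,0.015],0]])

```text
time: 15.1
tool_pos: [0.5077, -0.0707, 0.2827]
tool_rot: [0.706, -0.0, 0.708, 0.0]
contact_force: [0.3, 0.1, -2.8]
gripper_width: 0.175
```

Call:
play_rows(motion=[[1,[-0.008,-0.035,0],0],[1,[-0.015,-0.07,0],0],[1,[-0.022,-0.105,0],0],[1,[-0.03,-0.14,0],0],[1,[-0.037,-0.175,0],0]])

```text
time: 15.6
tool_pos: [0.4702, -0.2458, 0.2827]
tool_rot: [0.706, 0.001, 0.708, 0.0]
contact_force: [0.1, 0.4, -2.6]
gripper_width: 0.172
```

Call:
play_rows(motion=[[1,[-0.007,-0.035,0],0],[1,[-0.014,-0.065,0],0],[1,[-0.02,-0.09,0],0],[1,[-0.023,-0.106,0],0],[1,[-0.023,-0.106,0],0]])

```text
time: 16.1
tool_pos: [0.4476, -0.3516, 0.2828]
tool_rot: [0.706, 0.001, 0.708, -0.001]
contact_force: [0.2, 0.2, -3.4]
gripper_width: 0.18
```

Call:
play_rows(motion=[[1,[0,0,0],0],[1,[0,0,0],0]])

```text
time: 16.3
tool_pos: [0.4491, -0.3491, 0.2841]
tool_rot: [0.707, -0.0, 0.707, 0.001]
contact_force: [-0.0, 0.4, -2.6]
gripper_width: 0.178
```

Run:
```python
from h import *
s=state();print(s['time'],s['tool_pos'],s['gripper_width'],s['contact_force'])
p,W=cloud('scene','s8');p,W=cloud('side','s9')
w=W.reshape(-1,3);f=w[(w[:,2]>.01)&(w[:,2]<.022)&(abs(w[:,0]-.45)<.14)&(abs(w[:,1]+.35)<.13)]
print(f.min(0),f.max(0),np.median(f[:,2]))
```

```text
16.3 [ 0.44913261 -0.34909822  0.28410843] 0.17754469176865764 [-0.02690109  0.36020251 -2.63971551]
[ 0.31002628 -0.46721699  0.01000116] [ 0.58998412 -0.23982099  0.02199165] 0.012338995276524822
```

View pics/s8.png

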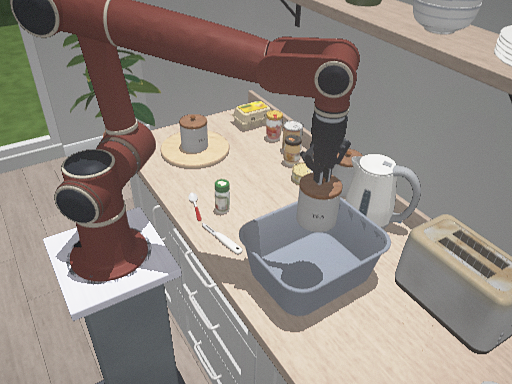

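View pics/s9.png

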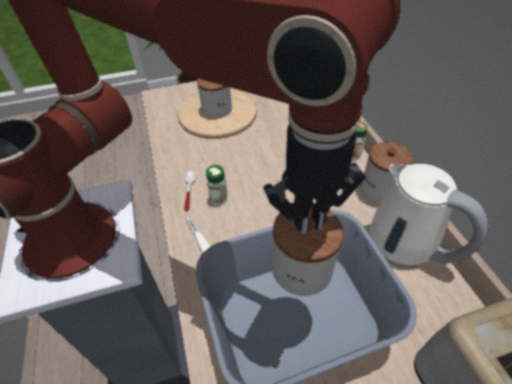

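The canister hangs upright over the middle of the bowl, clear of the rim. Lowering, slowly at the end.

Call:
play_rows(motion=[[1,[0,-0.001,-0.02],0],[1,[0,-0.001,-0.055],0],[1,[0,-0.001,-0.09],0],[1,[0,-0.001,-0.125],0],[1,[0,-0.001,-0.15],0]])

```text
time: 16.9
tool_pos: [0.4485, -0.3493, 0.1318]
tool_rot: [0.706, 0.0, 0.708, 0.001]
contact_force: [0.9, 0.3, -3.1]
gripper_width: 0.179
```

Call:
play_rows(motion=[[1,[0,0,-0.006],0],[1,[0,0,-0.012],0],[1,[0,0,-0.016],0],[1,[0,0,-0.019],0],[1,[0,0,-0.021],0]])

```text
time: 17.4
tool_pos: [0.4496, -0.3516, 0.1146]
tool_rot: [0.708, -0.001, 0.707, -0.001]
contact_force: [0.3, 0.0, -2.8]
gripper_width: 0.175
```

Call:
play_rows(motion=[[1,[0,0,-0.001],0],[1,[0,0,-0.002],0],[1,[0,0,-0.002],0]])

```text
time: 17.7
tool_pos: [0.449, -0.3511, 0.1115]
tool_rot: [0.707, -0.0, 0.707, -0.0]
contact_force: [0.5, 0.1, -2.8]
gripper_width: 0.172
```

Call:
play_rows(motion=[[1,[0,0,-0.001],0],[1,[0,0,-0.002],0],[1,[0,0,-0.002],0]])

```text
time: 18.0
tool_pos: [0.4489, -0.3509, 0.1092]
tool_rot: [0.707, 0.0, 0.707, 0.0]
contact_force: [-0.4, -0.2, -3.1]
gripper_width: 0.176
```

Call:
play_rows(motion=[[1,[0,0,-0.001],0],[1,[0,0,-0.001],0],[1,[0,0,-0.001],0]])

```text
time: 18.3
tool_pos: [0.449, -0.351, 0.1084]
tool_rot: [0.707, 0.0, 0.707, 0.0]
contact_force: [0.3, 0.6, -3.4]
gripper_width: 0.177
```

Call:
play_rows(motion=[[1,[0,0,-0.001],0],[1,[0,0,-0.002],0],[1,[0,0,-0.002],0]])

```text
time: 18.6
tool_pos: [0.4494, -0.3519, 0.1075]
tool_rot: [0.708, -0.001, 0.707, -0.001]
contact_force: [-0.8, -0.9, 1.4]
gripper_width: 0.175
```

The force went from -3 N to +1.4 N, so it has landed. Releasing and retreating.

Call:
play_rows(motion=[[0.5,[0,0,0],0],[0,[0,0,0],0],[-0.5,[0,0,0],0],[-1,[0,0,0],0],[-1,[0,0,0],0]])

```text
time: 19.1
tool_pos: [0.449, -0.3509, 0.1063]
tool_rot: [0.707, 0.0, 0.707, 0.0]
contact_force: [-0.7, 0.4, -0.5]
gripper_width: 0.914
```

Call:
play_rows(motion=[[-1,[0,0,0],0],[-1,[0,0,0.02],0],[-1,[0,0,0.06],0],[-1,[0,0,0.1],0],[-1,[0,0,0.15],0]])

```text
time: 19.6
tool_pos: [0.4482, -0.3501, 0.256]
tool_rot: [0.706, 0.001, 0.708, 0.001]
contact_force: [0.6, -0.1, -1.0]
gripper_width: 1.001
```

Call:
play_rows(motion=[[-1,[0,0.04,0.02],0],[-1,[0,0.08,0.03],0],[-1,[0,0.12,0.03],0],[-1,[0,0.16,0.03],0],[-1,[0,0.2,0.03],0]])

```text
time: 20.1
tool_pos: [0.4487, -0.1495, 0.2866]
tool_rot: [0.707, 0.0, 0.707, -0.0]
contact_force: [-0.2, -0.3, 0.5]
gripper_width: 0.997
```

Call:
play_rows(motion=[[-1,[0,0.04,0],0],[-1,[0,0.08,0],0],[-1,[0,0.1,0],0],[-1,[0,0.1,0],0]])

```text
time: 20.5
tool_pos: [0.4489, -0.0489, 0.2866]
tool_rot: [0.707, -0.001, 0.707, 0.002]
contact_force: [0.4, -0.8, -0.1]
gripper_width: 0.996
```

Run:
```python
from h import *
s=state();print(s['time'],s['tool_pos'],s['gripper_width'],s['contact_force'])
for c,z in [('scene',0),('side',0)]:
    p,W=cloud(c,'f_'+c); w=W.reshape(-1,3)
    for q in [(.452,.373,.131),(.449,-.35,.127)]:
        l=w[(np.hypot(w[:,0]-q[0],w[:,1]-q[1])<.06)&(abs(w[:,2]-q[2])<.008)]
        A=np.c_[l[:,:2],np.ones(len(l))]; print(c,cv2.minEnclosingCircle(l[:,:2].astype(np.float32)),l[:,2].mean(),'slope',np.linalg.lstsq(A,l[:,2],rcond=None)[0][:2].round(3))
```

```text
20.5 [ 0.44888448 -0.04888158  0.28662968] 0.9962996871228252 [ 0.36934945 -0.81928127 -0.10762431]
scene ((0.4490070641040802, 0.37037721276283264), 0.05465247854590416) 0.13171900918116855 slope [0.013 0.031]
scene ((0.44799503684043884, -0.3555128276348114), 0.0533854104578495) 0.12435645632402914 slope [0.001 0.045]
side ((0.4533770680427551, 0.3704909384250641), 0.05238120257854462) 0.13032015146165984 slope [0.017 0.022]
side ((0.4476841688156128, -0.35629674792289734), 0.05135682225227356) 0.12348600981054135 slope [-0.003  0.045]
```

View pics/f_scene.png

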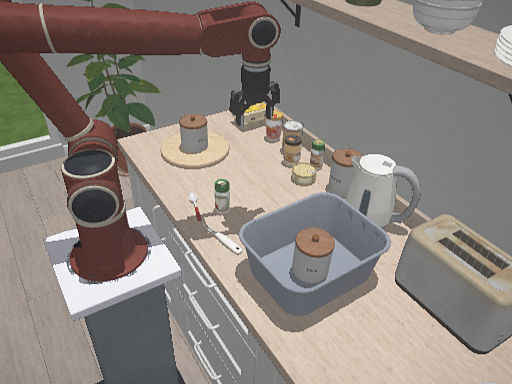

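View pics/f_side.png

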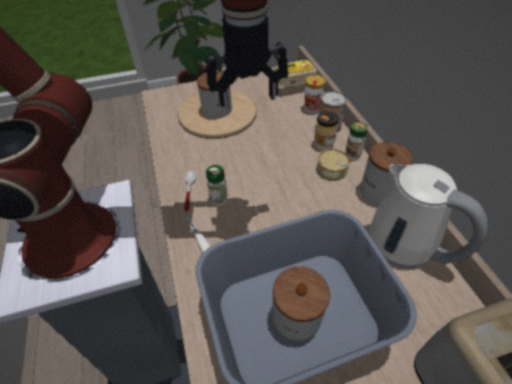

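Both stand, but the lid in the bowl shows a slope of about 0.045. Comparing it with the bowl floor's plane.

Run:
```python
from h import *
def plane(l):
    for _ in range(4):
        A=np.c_[l[:,:2]-l[:,:2].mean(0),np.ones(len(l))];x=np.linalg.lstsq(A,l[:,2],rcond=None)[0];r=l[:,2]-A@x
        l=l[abs(r)<2.0*r.std()+1e-4]
    return x.round(4),len(l),r.std().round(4)
for c in ['scene','side']:
    p,W=cloud(c); w=W.reshape(-1,3)
    for q in [(.451,.3705,.131),(.448,-.356,.124)]:
        r=np.hypot(w[:,0]-q[0],w[:,1]-q[1]); print(c,'lid',plane(w[(r<.046)&(r>.018)&(abs(w[:,2]-q[2])<.006)]))
    f=(abs(w[:,0]-.45)<.09)&(abs(w[:,1]+.35)<.09)&(w[:,2]<.03)&(w[:,2]>-.01)&(np.hypot(w[:,0]-.448,w[:,1]+.353)>.06)
    F=w[f]
    print('floor',plane(F))
    for y in np.arange(-.44,-.25,.03): 
        g=F[abs(F[:,1]-y)<.015]; print(round(y,2),len(g),np.median(g[:,2]).round(4) if len(g) else '')
    t=(abs(w[:,2])<.01)&(abs(w[:,0]-.45)<.05)&(abs(w[:,1]-.1)<.06);print('table',plane(w[t]))
```

```text
scene lid (array([-0.0003,  0.0219,  0.1326]), 193, np.float64(0.0019))
scene lid (array([-0.0061,  0.0506,  0.1244]), 535, np.float64(0.0014))
floor (array([-0.0024,  0.0012,  0.0066]), 669, np.float64(0.0016))
-0.44 0 
-0.41 6 0.008
-0.38 160 0.0062
-0.35 131 0.0068
-0.32 113 0.0065
-0.29 199 0.0067
-0.26 123 0.0067
table (array([-0.0101, -0.0052,  0.0024]), 322, np.float64(0.0017))
side lid (array([ 0.0225, -0.0098,  0.1309]), 133, np.float64(0.0012))
side lid (array([-0.0038,  0.0476,  0.1236]), 1535, np.float64(0.001))
floor (array([0.0001, 0.0002, 0.0055]), 3653, np.float64(0.001))
-0.44 811 0.0055
-0.41 1218 0.0054
-0.38 583 0.0056
-0.35 372 0.0055
-0.32 310 0.0054
-0.29 405 0.0054
-0.26 253 0.0054
table (array([-0.0013,  0.0015,  0.0011]), 901, np.float64(0.0011))
```

Run:
```python
from h import *
p,W=cloud('side'); a=p[255:355,240:370,::-1]
cv2.imwrite('pics/g1.png',cv2.resize(a,None,fx=6,fy=6,interpolation=cv2.INTER_CUBIC))
p,W=cloud('scene'); a=p[215:305,265:365,::-1]
cv2.imwrite('pics/g2.png',cv2.resize(a,None,fx=6,fy=6,interpolation=cv2.INTER_CUBIC))
p=cv2.imread('pics/side0.png');cv2.imwrite('pics/g3.png',cv2.resize(p[210:384,190:420],None,fx=3,fy=3,interpolation=cv2.INTER_CUBIC))
```

```text
(no output)
```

View pics/g1.png

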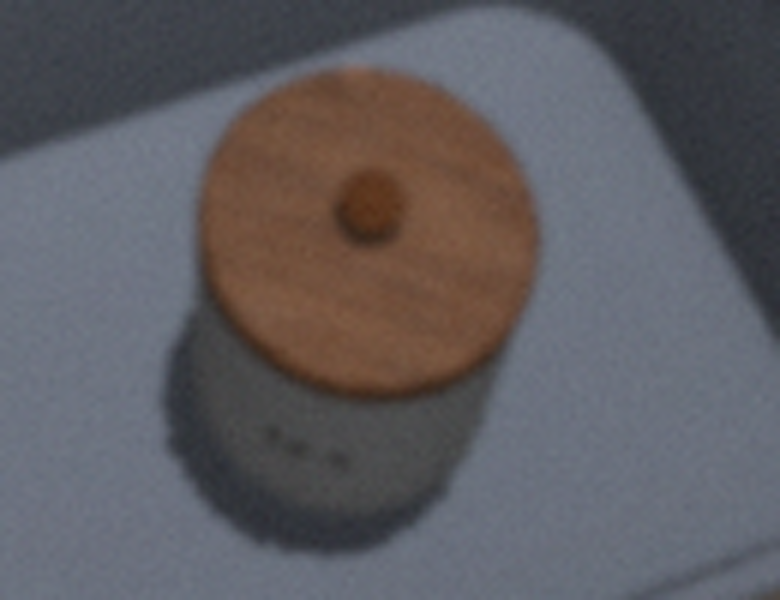

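View pics/g2.png

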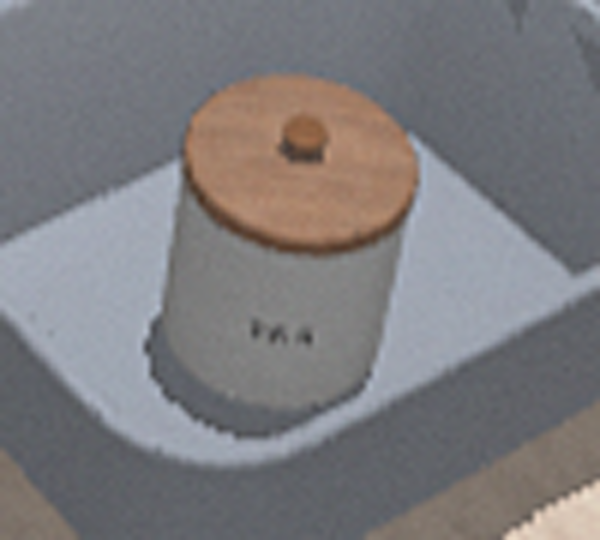

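View pics/g3.png

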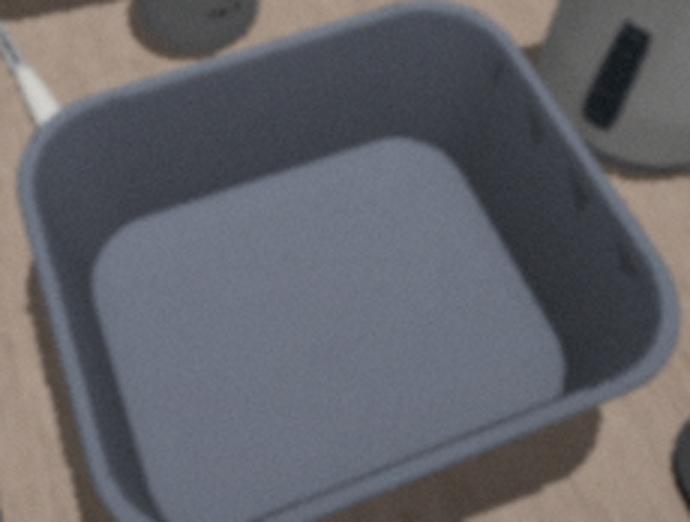

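The visible floor is level. The canister leans about 2.8° toward -y, probably because the real support surface is slightly uneven. I'll wait a second to see whether it is at rest.

Call:
play_rows(motion=[[-1,[0,0,0],0],[-1,[0,0,0],0],[-1,[0,0,0],0],[-1,[0,0,0],0],[-1,[0,0,0],0]])

```text
time: 21.3
tool_pos: [0.449, -0.051, 0.2864]
tool_rot: [0.707, 0.0, 0.707, -0.0]
contact_force: [-1.2, 0.0, -0.1]
gripper_width: 0.999
```

Call:
play_rows(motion=[[-1,[0,0,0],0],[-1,[0,0,0],0],[-1,[0,0,0],0],[-1,[0,0,0],0],[-1,[0,0,0],0]])

```text
time: 21.8
tool_pos: [0.449, -0.051, 0.2864]
tool_rot: [0.707, -0.0, 0.707, 0.0]
contact_force: [-0.4, 0.1, 0.3]
gripper_width: 1.001
```

Run:
```python
from h import *
def plane(l):
    for _ in range(4):
        A=np.c_[l[:,:2]-l[:,:2].mean(0),np.ones(len(l))];x=np.linalg.lstsq(A,l[:,2],rcond=None)[0];r=l[:,2]-A@x
        l=l[abs(r)<2.0*r.std()+1e-4]
    return x.round(4),l[:,:2].mean(0).round(4)
for c in ['scene','side','side']:
    p,W=cloud(c); w=W.reshape(-1,3)
    q=(.448,-.356,.124);r=np.hypot(w[:,0]-q[0],w[:,1]-q[1]); print(c,'lid',plane(w[(r<.046)&(r>.018)&(abs(w[:,2]-q[2])<.006)]))
    l=w[(r<.06)&(abs(w[:,2]-q[2])<.006)];print(cv2.minEnclosingCircle(l[:,:2].astype(np.float32)))
print(state()['time'])
```

```text
scene lid (array([-0.0073,  0.053 ,  0.1243]), array([ 0.4467, -0.358 ]))
((0.4473019540309906, -0.3554478585720062), 0.05266107991337776)
side lid (array([-0.0054,  0.0472,  0.1236]), array([ 0.4469, -0.3582]))
((0.4478055238723755, -0.3564174175262451), 0.05106552690267563)
side lid (array([-0.0055,  0.0466,  0.1236]), array([ 0.4467, -0.3582]))
((0.44757068157196045, -0.35631677508354187), 0.051242645829916)
21.95
```

Run:
```python
from plant import workorder
print(workorder.job_done())
```

```text
the job is handed in; nothing more can be done
None
```

The heavy canister is on the wooden board and the light one is in the washing-up bowl. Both are standing, but the one in the bowl leans slightly. I handed the job in at about 22 s.

- **Weights:** the canister that stood nearer the robot read about 6 N when lifted, and the farther one about 3 N. So the nearer one went on the board and the farther one in the bowl.
- **Missed first grasp:** the fingers first shut above the knob without touching it. The cameras showed the fingertips about 25 mm higher than the reported tool position. I went lower and gripped normally after that.
- **Board:** the last check had this canister upright and within about 4 mm of the centre.
- **Bowl:** this canister stands near the centre and did not move over more than a second of checks. Its lid shows a steady lean of about 2.8°, although the bowl floor looks level. The depth images put that floor at 6 mm rather than the stated 16 mm, and the canister seems to rest slightly above it. I judged the lean small and stable, and did not move it again.
- **Robot:** the gripper was open and clear of everything at hand-in. Apart from the two canisters, I saw nothing moved in the pictures.

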